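Move the hanging spatula to the notched drying rail

TASK

Lift the wooden spatula, by its orange rail carrier, over the red end stop of the rail it hangs on and take it over the end stop of the other rail, the one with the blue strip on its base (guard wires and brackets leave no other way than past the rail ends). Set it down gently astride a plain stretch of that rail beside the notch, then slide it along the rail by feel, with a light touch, until it drops fully home in the notch, and let go so that it hangs there upright. Never press or bang it hard on either rail (keep well under 25 N), and leave the other things on the counter where they are.

Things in the scene. Friction and masses are not known exactly. Their poses are not given: they have to be found in the camera images.
- spatula: Wooden spatula fixed under an orange rail carrier, 98 to 196 g. Origin: centre of the underside of the carrier's bridge, which rests on the rail's top edge; z up, y along the rail, x across. Bridge 24 mm long (y), 21 wide, 5 thick. Below it a slot 13 mm wide for the rail, between a rear lip (+x side, 14 mm deep) and a front plate (-x side; it stays on the -x side of either rail).
- spatula_post (a point): Centre of the carrier's orange grip post, 30 mm above the carrier's origin. The post is 18 x 18 mm (sides along x and y) and runs from 5 to 55 mm above the origin.
- spatula_blade (a point): Middle of the blade's lower edge, 210 mm below the carrier's origin. Blade 58 mm wide (y), 6 mm thick. The carrier's front plate runs down to 70 mm below the origin and turns under the rail there: astride a rail it can rise 34 mm before this part meets the rail's brackets, 46 mm before it meets the rail. Everything below is centred under the rail.
- rail_from: Steel rail on a fixed stand; the spatula starts on it. Origin on the counter under the rail's middle; y along the rail, x across. Base plate 120 x 280 mm, 8 high, x from -25 to +95 mm. A guard wire 6 mm thick along the front (x = -22 mm, y from -120 to +120 mm, 120 mm high) keeps things from swinging out. Two brackets at y = +60 and -60 mm hold the rail from below, on posts 60 mm to its +x side.
- rail_from_top (a point): Middle of that rail's top edge, 250 mm above the counter. The rail is a flat bar 8 mm thick, 24 mm deep, 288 mm long; 140 mm either side of this point (along y) a red end stop, 8 mm long, stands 14 mm above the top edge.
- rail_to: The next rail, where the spatula shall go: the same kind of fixed stand, with a blue strip on its base plate; same frame, guard wire, posts, brackets and sizes, rail top edge at z = 250 mm. Its bar is clamped at an unmeasured shift of -35 to +35 mm along y, notch and end stops with it. The bar does not move when handled gently. Notch: see point rail_to_top.
- rail_to_top (a point): Top edge of the next rail over the stand's origin; does not follow the bar's shift. The bar has one square notch in its top edge, 28 mm long, 8 mm deep, its centre -35 to +35 mm along y from here (unmeasured); red stops, 14 mm high, 140 mm either side of the notch. Carrier centre 65 to 80 mm either way from here: always plain rail. Home in the notch, the carrier's origin is at z = 242 mm.
- bowl: White melamine bowl, 130 mm across, 55 mm high, beyond the rails. Origin: centre of its underside. Leave it.
- lunchbox: Closed green plastic lunchbox with a white latch, 116 x 166 x 62 mm, beyond the rails. Origin: centre of its underside. Leave it.
- tumbler: Glass tumbler, 70 mm across, 100 mm high, on the right, near the robot. Origin: centre of its underside. Leave it.
- mug: Blue mug, 76 mm across, 85 mm high, beyond the rails. Origin: centre of its underside. Leave it.
- soap: Yellow bottle of washing-up soap, 56 mm across, 170 mm high, beyond the rails. Origin: centre of its underside. Leave it.
- eggcup: White egg cup, 42 mm across, 50 mm high, standing on the base plate of the rail the spatula starts on, between its posts. Origin: centre of its underside. Leave it.

How it is judged:
By the outcome, as a careful person would: the job done as asked, in the order asked, and still so for the second after the job is handed in, with the robot touching nothing.
It also fails if it takes over 54 s, if anything falls off the work surface, if the arm or the gripper's body presses on something with over 40 N, if the wrist force passes 120 N, or if a joint passes its speed limit or range.

ROBOT

A 7-joint arm with a two-finger parallel gripper is mounted at the origin on the work surface. World frame = base frame: x ahead of the robot, y to its left, z up, the work surface at z = 0. Lengths are in m, angles in rad, forces in N, time in s.
With the tool pointing down it reaches from about 0.425 to 0.925 m from the base axis. Payload 6.8 kg.
Tool frame: the origin (TCP) lies between the finger pads; the fingertips stand 22 mm ahead of it and the grasp point (between the pads) lies 3 mm ahead of it; z points along the fingers, y is the line along which they close (so a half turn about z gives the same grasp; the last joint's range is limited). The gripper opens to 85 mm and grips with 20 to 120 N. Pads are 22 mm wide; open, the fingers measure 114 mm over their backs; the gripper's body (76 mm by 85 mm) begins 54 mm behind the grasp point. The pads swing forward as they close: fully open they stand 13 mm farther back than shut.
Start: joints at [-0.108, 0.477, 0.022, 1.555, -0.011, 1.109, -0.083], TCP at [0.675, 0, 0.23] pointing down, gripper open.
Joint ranges: [-2.96, 2.96], [-0.34, 2.1], [-1.41, 1.46], [0.24, 2.44], [-1.37, 4.51], [0.17, 1.92], [-2.96, 2.96]. Speed limits (rad/s): [2.39, 2.39, 3.14, 3.14, 3.14, 3.14, 3.14].

INTERFACE

Orientations are given as a unit quaternion [w, x, y, z].
In Python, from station import bot gives the robot as it stands.
- The arm moves only by the tool servo_tool, never from a script. Its argument "motion" is a list that holds one entry, the list of rows, each a list of 5 numbers: the opening, from 0 (shut) to 1 (fully open), then the shift along the world's x, y, z each as a share of 0.04 m, from -1 to 1, then the turn about the world's z as a share of 0.12 rad, from -1 to 1. A call has 1 to 20 rows; each row shifts and turns the commanded pose from where the row before left it; what a row does not reach is not made up. A row lasts 1/10 s, in which the tool goes at most 50 mm and 8.59 degrees, less where a joint would pass 70% of its speed; a pose out of reach is approached as far as the arm can. A call with a number of a shift or a turn outside -1 to 1 is refused whole. A call with a gripper value outside its range is refused whole. The fingers move at their own pace and stop on an object; "newtons" is the grip in N (left out, the last holds). Time passes only in rows, so rows that do not move let the fingers close. It gives the time, the measured TCP pose, the force, the opening and the grip force at its end, in the units of the state.
- bot.get_obs(): the state, without advancing time (a new reading comes with each control period).
- bot.read_camera(name): name is "scene" or "side" or "wrist"; returns (picture, depth): 384x512x3 uint8, red, green, blue; 384x512 float32, m along the optical axis (not along the pixel's ray), 0 where there is no reading.
- bot.get_calibration(name): a dict with "fovy" (degrees; the focal length in pixels is half the picture's height over the tangent of half this angle, whatever the lens; pixels are square), "cx", "cy" (the principal point, pixels), "view" (4x4, takes a point from world to camera coordinates). Camera axes: x right, y down, z forward; pixel columns grow to the right and rows downward; lengths in m; the calibration is good to about 2 mm. A picture is of the moment at which its call begins: read the wrist's pose just before it. get_calibration takes no time and is no camera call; for the wrist camera it gives the pose at the moment of the call.
- bot.hand_in(): hands the job in; it is judged then, once.
The state is a dict: "t": time; "q": joint angles; "joint_vel": joint speeds; "joint_torque": joint torques, N m; "eef_pos": TCP position; "tool_rot": TCP orientation; "contact_force": force on the tool from outside, world axes, zero at the start; "torque": the same for the moment, N m; "gripper_width": opening from 0.0 (shut) to 1.0 (fully open); "grasp_force": force on a finger pad.
Only numpy, scipy, OpenCV 4.12 (cv2) and the standard library are available. Lean on these libraries where they do the work, as an engineer would, in place of code of your own. Each camera call takes 0.05 s, during which the arm holds its last target. There are 200 camera calls.

## Working session

There is one attempt and no reset: what is moved stays moved. The work goes in short steps, Python scripts to look and compute and a tool call to move; the robot and the scene stay as the last step left them, time stands still between calls to the robot, and variables do not carry over. Pictures are saved under pics/ and viewed, at most 10 in all, crops included, and the job is handed in when it is done.

Besides the shell and the picture viewer there is one more tool, called by a JSON object that holds its "name" and its "arguments". servo_tool: Moves the arm, as the interface text tells. Shift numbers are shares of 0.04 m and turn numbers shares of 0.12 rad, none past 1 either way. Its arguments: {"type":"object","properties":{"motion":{"type":"array"},"newtons":{"type":"number"}},"required":["motion"]}

```bash
ls; mkdir -p pics
cat > h.py <<'E'
import numpy as np, cv2
from station import bot
def cam(n):
    c=bot.get_calibration(n); im,d=bot.read_camera(n)
    return c,im,d
def pts(c,d,m):
    v,u=np.nonzero(m&(d>0)); z=d[v,u]
    f=d.shape[0]/2/np.tan(np.radians(c["fovy"])/2)
    P=np.c_[(u-c["cx"])*z/f,(v-c["cy"])*z/f,z,np.ones(len(z))]
    return (np.linalg.inv(np.array(c["view"]))@P.T).T[:,:3],u,v
def save(n,im): cv2.imwrite(f"pics/{n}.png",cv2.cvtColor(im,cv2.COLOR_RGB2BGR))
E
python3 - <<'E'
from h import *
for n in("scene","side"):
    c,im,d=cam(n); save(n+"0",im); np.savez(f"{n}0.npz",im=im,d=d,**{k:c[k] for k in c if k in("fovy","cx","cy","view")})
    print(n,{k:np.round(v,3).tolist() for k,v in c.items() if k!="name"} )
o=bot.get_obs(); print(o)
E
```

```text
pics
scene {'fovy': 49.318, 'cx': 247.24, 'cy': 191.516, 'view': [[-0.632, 0.775, 0.012, 0.397], [0.603, 0.501, -0.62, -0.185], [-0.487, -0.385, -0.784, 1.475], [0.0, 0.0, 0.0, 1.0]]}
side {'fovy': 45.348, 'cx': 255.606, 'cy': 192.548, 'view': [[0.71, -0.704, 0.007, -0.47], [-0.497, -0.508, -0.704, 0.363], [0.499, 0.497, -0.71, 1.2], [0.0, 0.0, 0.0, 1.0]]}
{'t': 0.1, 'q': array([-0.10809039,  0.47773066,  0.02235995,  1.55634953, -0.01151862,
        1.10929273, -0.08310357]), 'joint_vel': array([ 0.00066221, -0.00301788, -0.00022165, -0.00175497, -0.00095545,
       -0.0017983 , -0.00021007]), 'joint_torque': array([ 5.69385389e-03, -5.97765398e+01,  1.61440808e+00, -2.81952703e+01,
        1.29656185e-02,  5.02699884e-03, -1.13572563e-05]), 'eef_pos': array([ 6.74466271e-01, -2.28648445e-05,  2.29315690e-01]), 'tool_rot': array([-5.43212874e-04,  7.07112477e-01,  7.07100603e-01, -6.22251643e-04]), 'contact_force': array([ 0.09029011, -0.46640129,  0.72742981]), 'torque': array([ 0.06746488, -0.04484497,  0.00529928]), 'grasp_force': 0.0, 'gripper_width': 0.9983796488082094}
```

View pics/scene0.png

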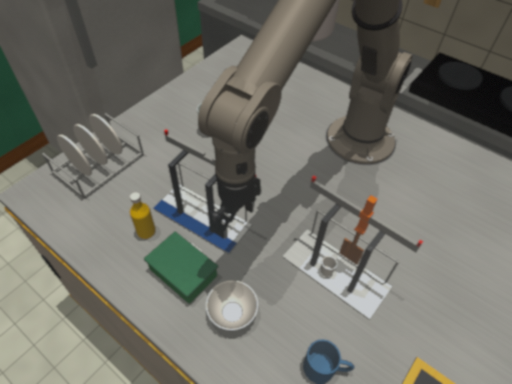

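View pics/side0.png

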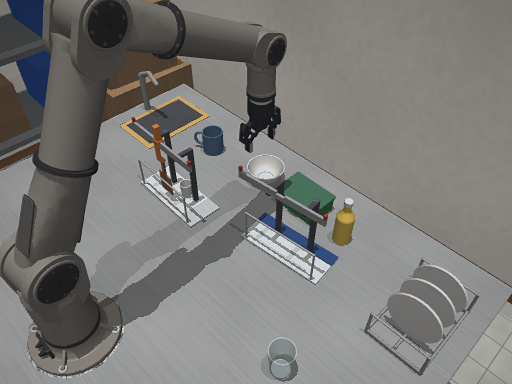

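The scene view shows the orange carrier near (368,208) on rail_from, whose red stops are at (313,179) and (420,243). One stop of rail_to is at (166,131). The side view shows rail_to's stops at (240,169) and (325,217), rail_from's at (133,120) and (190,163), and the post at (157,135).

```bash
cat > m.py <<'E'
from h import *
def masks(im):
    hsv=cv2.cvtColor(im,cv2.COLOR_RGB2HSV); H,S,V=[hsv[...,i].astype(int) for i in range(3)]
    return dict(red=((H<4)|(H>174))&(S>150)&(V>90),orange=(H>=5)&(H<=13)&(S>190)&(V>120),blue=(H>105)&(H<122)&(S>170)&(V>60))
def ray(c,u,v,z):
    f=384/2/np.tan(np.radians(c["fovy"])/2); V=np.linalg.inv(np.array(c["view"]))
    r=V[:3,:3]@np.array([(u-c["cx"])/f,(v-c["cy"])/f,1]); o=V[:3,3]
    return o+r*(z-o[2])/r[2]
def rep(c,im,d,minpix=6,z=0.257):
    for k,m in masks(im).items():
        n,l,s,ce=cv2.connectedComponentsWithStats(m.astype(np.uint8))
        for i in range(1,n):
            if s[i,4]<minpix: continue
            P,u,v=pts(c,d,l==i)
            if len(P)==0: continue
            print(k,s[i,4],ce[i].round(1),"med",np.median(P,0).round(4),"min",P.min(0).round(3),"max",P.max(0).round(3), "ray",ray(c,*ce[i],z).round(4))
E
python3 - <<'E'
from m import *
for n in("scene","side"):
    c=dict(np.load(n+"0.npz")); print(n); rep(c,c["im"],c["d"])
E
```

```text
scene
red 7 [165.6 131.3] med [ 0.581  -0.322   0.2655] min [ 0.577 -0.324  0.258] max [ 0.584 -0.317  0.267] ray [ 0.5767 -0.3277  0.257 ]
red 8 [313.6 177.2] med [0.4632 0.07   0.2651] min [0.46  0.067 0.261] max [0.467 0.072 0.267] ray [0.4576 0.0673 0.257 ]
red 6 [420.2 241.8] med [0.4687 0.3498 0.2639] min [0.463 0.348 0.261] max [0.471 0.351 0.265] ray [0.4632 0.3495 0.257 ]
orange 7 [371.4 201.3] med [0.4734 0.222  0.3061] min [0.469 0.216 0.303] max [0.476 0.226 0.307] ray [0.4325 0.2129 0.257 ]
side
red 17 [188.9 162.7] med [0.4619 0.0648 0.2598] min [0.458 0.062 0.19 ] max [0.516 0.142 0.267] ray [0.4649 0.0687 0.257 ]
red 12 [239.8 168.1] med [ 0.5485 -0.0493  0.2616] min [ 0.545 -0.055  0.251] max [ 0.553 -0.046  0.267] ray [ 0.5512 -0.0467  0.257 ]
red 16 [325.1 216.3] med [ 0.5761 -0.3274  0.2628] min [ 0.573 -0.331  0.251] max [ 0.583 -0.325  0.266] ray [ 0.5807 -0.3252  0.257 ]
blue 830 [28.4 13.2] med [0.574  1.2619 0.258 ] min [0.568 1.196 0.179] max [0.625 1.481 0.338] ray [0.58   1.2871 0.257 ]
blue 1099 [35.6 74.3] med [ 0.5118  1.3075 -0.0041] min [ 0.505  1.192 -0.201] max [0.614 1.479 0.053] ray [0.3755 0.8048 0.257 ]
```

Run:
```python
from m import *
for n in("scene","side"):
    c=dict(np.load(n+"0.npz")); im,d=c["im"],c["d"]
    hsv=cv2.cvtColor(im,cv2.COLOR_RGB2HSV).astype(int)
    P,u,v=pts(c,d,np.ones(d.shape,bool)); h=hsv[v,u]
    m=(abs(P[:,0]-.466)<.06)&(P[:,1]>.1)&(P[:,1]<.33)&(P[:,2]>.262)&(P[:,2]<.33)&(h[:,1]>120)
    Q=P[m]; print(n,"post",len(Q)); 
    for q in (5,25,50,75,95): print(q,np.percentile(Q,q,axis=0).round(4))
    print("hsv",np.median(h[m],0), "uv",np.median(u[m]),np.median(v[m]))
    # blue strip at base height and base plates
    b=(abs(P[:,2]-.008)<.006)&(h[:,0]>100)&(h[:,0]<125)&(h[:,1]>120)&(P[:,0]<.9)&(abs(P[:,1])<.5)
    B=P[b]; 
    if len(B): print("blue",len(B),B.min(0).round(3),B.max(0).round(3)); r=cv2.minAreaRect((B[:,:2]*1000).astype(np.float32)); print(r)
    b=(abs(P[:,2]-.008)<.004)&(h[:,1]<40)&(h[:,2]>185)&(P[:,0]<.75)&(P[:,0]>.4)&(abs(P[:,1])<.42)
    for s,t in(("from",P[:,1]>.02),("to",P[:,1]<0.0)):
        B=P[b&t]
        if len(B)>20: print("plate",s,len(B),np.percentile(B,[1,99],axis=0).round(3).tolist(),cv2.minAreaRect((B[:,:2]*1000).astype(np.float32)))
    # guard wires z~0.12 & rail tops
    for s,t,p0,p1 in(("from",P[:,1]>.04,(.4635,.068),(.467,.35)),("to",P[:,1]<-.02,(.579,-.326),(.5495,-.048))):
        p0,p1=np.array(p0),np.array(p1); L=np.linalg.norm(p1-p0); e=(p1-p0)/L; nn=np.array([e[1],-e[0]])
        rel=P[:,:2]-(p0+p1)/2; X=rel@nn; Y=rel@e
        r=(abs(P[:,2]-.250)<.004)&(abs(X)<.012)&(abs(Y)<.16)
        print("rail",s,r.sum(),"x",np.percentile(X[r],[5,50,95]).round(4),"y",np.percentile(Y[r],[1,99]).round(4))
        w=(abs(P[:,2]-.119)<.006)&(abs(X+.022)<.012)&(abs(Y)<.2)
        if w.sum()>5: print("wire",w.sum(),"x",np.percentile(X[w],[5,50,95]).round(4),"y",np.sort(Y[w])[[0,2,-3,-1]].round(4))
        # notch: rail points in notch z~.242
        k=(abs(X)<.008)&(abs(Y)<.13)&(P[:,2]>.235)&(P[:,2]<.265)
        hs=[(round(y0,3),round(float(np.percentile(P[k&(abs(Y-y0)<.004)][:,2],90)),4)) for y0 in np.arange(-.06,.061,.008) if (k&(abs(Y-y0)<.004)).sum()>1]
        if s=="to": print(hs)
```

```text
scene post 139
5 [0.4606 0.2128 0.2659]
25 [0.47   0.2163 0.2775]
50 [0.473  0.2205 0.2957]
75 [0.4741 0.2245 0.3046]
95 [0.4752 0.2278 0.3069]
hsv [ 10. 162. 114.] uv 370.0 204.0
blue 780 [ 0.614 -0.33   0.003] [ 0.671 -0.061  0.014]
((642.1559448242188, -196.10630798339844), (35.21537780761719, 270.4310302734375), 5.728760719299316)
plate from 1749 [[0.445, 0.056, 0.005], [0.747, 0.345, 0.012]] ((597.1748657226562, 192.29495239257812), (304.21966552734375, 311.1354064941406), 88.70823669433594)
plate to 428 [[0.541, -0.333, 0.005], [0.628, -0.077, 0.012]] ((581.4059448242188, -207.66464233398438), (74.45024871826172, 262.1277160644531), 5.391672611236572)
rail from 472 x [-0.0043  0.0015  0.0075] y [-0.1395  0.1386]
wire 163 x [-0.025  -0.0212 -0.0179] y [-0.1209 -0.118   0.1216  0.1235]
rail to 160 x [-0.0043  0.0011  0.0048] y [-0.1394  0.0221]
wire 71 x [-0.0252 -0.0213 -0.0184] y [-0.1327 -0.1285 -0.0195  0.0067]
[(np.float64(-0.06), 0.2516), (np.float64(-0.052), 0.2526), (np.float64(-0.044), 0.2512), (np.float64(-0.036), 0.251), (np.float64(-0.028), 0.2523), (np.float64(-0.02)
[... 875 characters left out ...]
.0054] y [-0.1456  0.1386]
wire 112 x [-0.0249 -0.0219 -0.0182] y [-0.1265 -0.1253  0.114   0.1235]
rail to 291 x [-0.0048 -0.0009  0.0045] y [-0.1435  0.1405]
wire 157 x [-0.0252 -0.0223 -0.0194] y [-0.1398 -0.1378  0.1024  0.1053]
[(np.float64(-0.06), 0.2509), (np.float64(-0.052), 0.2525), (np.float64(-0.044), 0.2509), (np.float64(-0.036), 0.2521), (np.float64(-0.028), 0.2511), (np.float64(-0.02), 0.2515), (np.float64(-0.012), 0.2494), (np.float64(-0.004), 0.243), (np.float64(0.004), 0.2426), (np.float64(0.012), 0.2499), (np.float64(0.02), 0.2509), (np.float64(0.028), 0.2523), (np.float64(0.036), 0.2514), (np.float64(0.044), 0.2506), (np.float64(0.052), 0.2513), (np.float64(0.06), 0.2514)]
```

Measurements so far:
- **Rail_from:** mid (0.465, 0.209), yaw about -0.017.
- **Rail_to bar:** mid and notch about (0.564, -0.187), yaw about +0.104. The depth profile confirms the notch there.
- **Rail_to stand:** its origin lies 17 mm to the -y side of the bar's middle.
- **Post:** about (0.465, 0.2175), top at 0.306, as it should be.

Now I'll raise the arm and go above the post.

{"name": "servo_tool", "arguments": {"motion": [[[1, 0, 0, 1, 0], [1, 0, 0, 1, 0], [1, 0, 0, 1, 0], [1, 0, 0, 1, 0], [1, -0.75, 0.777, 0.5, 0], [1, -0.75, 0.777, 0, 0], [1, -0.75, 0.777, 0, -0.15], [1, -0.75, 0.777, 0, 0], [1, -0.75, 0.777, 0, 0], [1, -0.75, 0.777, 0, 0], [1, -0.75, 0.777, 0, 0], [1, 0, 0, 0, 0], [1, 0, 0, 0, 0], [1, 0, 0, 0, 0], [1, 0, 0, 0, 0]]]}}

```text
t: 1.6
eef_pos: [0.4659, 0.2163, 0.4099]
tool_rot: [0.0, 0.714, 0.7, -0.0]
contact_force: [0.7, 0.1, -0.5]
gripper_width: 1.002
grasp_force: 0.0
```

Run:
```python
from m import *
o=bot.get_obs(); print(o["t"],o["eef_pos"].round(4),o["tool_rot"].round(4),o["contact_force"].round(2))
for n in ("wrist","side"):
    c,im,d=cam(n); save(n+"1",im)
    hsv=cv2.cvtColor(im,cv2.COLOR_RGB2HSV).astype(int)
    P,u,v=pts(c,d,np.ones(d.shape,bool)); h=hsv[v,u]
    m=(abs(P[:,0]-.466)<.05)&(abs(P[:,1]-.217)<.05)&(P[:,2]>.262)&(P[:,2]<.32)&(h[:,1]>120)&(h[:,0]<20)
    if m.sum(): Q=P[m]; print(n,len(Q),np.percentile(Q,[2,50,98],axis=0).round(4).tolist()); T=Q[abs(Q[:,2]-.306)<.003]; print("top",len(T),np.percentile(T,[2,50,98],axis=0).round(4).tolist() if len(T) else 0, cv2.minAreaRect((T[:,:2]*1000).astype(np.float32)) if len(T)>5 else 0)
    rep(c,im,d)
```

```text
1.6 [0.4659 0.2163 0.4099] [ 1.000e-04  7.144e-01  6.998e-01 -3.000e-04] [ 0.75  0.11 -0.45]
wrist 499 [[0.4574, 0.2108, 0.2639], [0.4655, 0.2231, 0.3047], [0.4736, 0.2276, 0.3063]]
top 340 [[0.4573, 0.2107, 0.3034], [0.4655, 0.2194, 0.3051], [0.4737, 0.2273, 0.3064]] ((465.4563293457031, 218.9481201171875), (17.05816650390625, 16.501239776611328), 88.80335998535156)
red 56 [253.   38.5] med [0.4683 0.3476 0.264 ] min [0.465 0.345 0.263] max [0.471 0.351 0.266] ray [0.4683 0.3493 0.257 ]
red 25 [253. 297.] med [0.4619 0.0694 0.2643] min [0.459 0.066 0.263] max [0.464 0.073 0.265] ray [0.4618 0.0638 0.257 ]
side 107 [[0.4564, 0.2049, 0.2636], [0.4622, 0.2105, 0.2879], [0.4737, 0.2244, 0.3066]]
top 19 [[0.457, 0.2058, 0.3033], [0.4628, 0.2144, 0.3051], [0.4727, 0.2235, 0.3079]] ((464.5623474121094, 214.42410278320312), (19.016300201416016, 15.35538101196289), 83.93628692626953)
red 17 [188.9 162.7] med [0.4628 0.0649 0.2598] min [0.458 0.061 0.182] max [0.521 0.149 0.267] ray [0.4649 0.0687 0.257 ]
red 11 [239.7 167.6] med [ 0.5485 -0.0484  0.2623] min [ 0.544 -0.052  0.256] max [ 0.555 -0.044  0.266] ray [ 0.5525 -0.0454  0.257 ]
red 14 [325.  216.2] med [ 0.5774 -0.3268  0.2633] min [ 0.574 -0.33   0.251] max [ 0.583 -0.323  0.267] ray [ 0.5808 -0.3249  0.257 ]
blue 202 [59.1 27.4] med [0.6765 1.2098 0.1908] min [0.571 1.185 0.175] max [0.736 1.269 0.225] ray [0.6087 1.0767 0.257 ]
blue 3878 [59.2 77.4] med [ 0.5978  1.2148 -0.0338] min [ 0.504  1.191 -0.207] max [0.768 1.472 0.055] ray [0.4245 0.7297 0.257 ]
```

The post top seen from the wrist is (0.4655, 0.219) with yaw -0.021. Next I'll descend and grip.

{"name": "servo_tool", "arguments": {"motion": [[[1, 0, 0.065, -0.75, 0], [1, 0, 0, -0.75, 0], [1, 0, 0, -0.75, 0], [1, 0, 0, -0.5, 0], [1, 0, 0, -0.3, 0], [1, 0, 0, 0, 0], [1, 0, 0, 0, 0], [1, 0, 0, 0, 0], [0.15, 0, 0, 0, 0], [0.15, 0, 0, 0, 0], [0.15, 0, 0, 0, 0], [0, 0, 0, 0, 0], [0, 0, 0, 0, 0], [0, 0, 0, 0, 0], [0, 0, 0, 0, 0], [0, 0, 0, 0, 0]]], "newtons": 45}}

```text
t: 3.3
eef_pos: [0.4651, 0.2203, 0.2885]
tool_rot: [0.0, 0.713, 0.701, 0.0]
contact_force: [0.4, -0.5, 3.0]
gripper_width: 0.198
grasp_force: 45.9
```

{"name": "servo_tool", "arguments": {"motion": [[[0, 0, 0, 0.1, 0], [0, 0, 0, 0.2, 0], [0, 0, 0, 0.3, 0], [0, 0, 0, 0, 0], [0, 0, 0, 0, 0], [0, 0, 0, 0, 0]]]}}

```text
t: 3.9
eef_pos: [0.4648, 0.22, 0.312]
tool_rot: [-0.0, 0.713, 0.701, -0.0]
contact_force: [1.1, -0.1, -0.9]
gripper_width: 0.201
grasp_force: 45.5
```

Run:
```python
from m import *
o=bot.get_obs(); print(o["t"],o["eef_pos"].round(4),o["tool_rot"].round(4),o["contact_force"].round(2),o["torque"].round(3))
c,im,d=cam("side"); save("side2",cv2.resize(im[80:240,80:340],None,fx=3,fy=3,interpolation=cv2.INTER_CUBIC))
```

```text
3.9 [0.4648 0.22   0.312 ] [-0.000e+00  7.135e-01  7.007e-01 -2.000e-04] [ 1.05 -0.1  -0.95] [ 0.022 -0.021 -0.046]
```

View pics/side2.png

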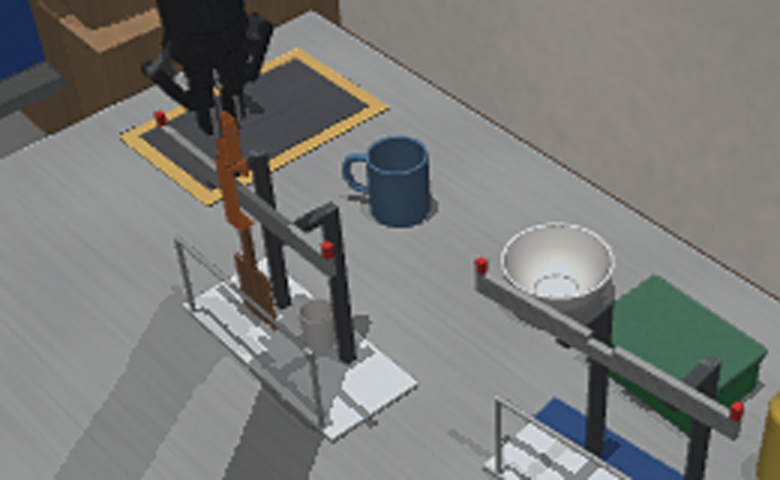

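The carrier is clear of the rail (side crop, about (232,150)), and the blade hangs inside the guard wire. Next I'll slide it out past the -y end stop at this height.

{"name": "servo_tool", "arguments": {"motion": [[[0, -0.01, -0.2, 0, 0], [0, -0.01, -0.4, 0, 0], [0, -0.015, -0.6, 0, 0], [0, -0.015, -0.6, 0, 0], [0, -0.015, -0.6, 0, 0], [0, -0.015, -0.6, 0, 0], [0, -0.015, -0.6, 0, 0], [0, -0.015, -0.6, 0, 0], [0, -0.01, -0.5, 0, 0], [0, -0.01, -0.4, 0, 0], [0, -0.01, -0.2, 0, 0], [0, 0, 0, 0, 0], [0, 0, 0, 0, 0], [0, 0, 0, 0, 0]]]}}

```text
t: 5.35
eef_pos: [0.4594, 0.0091, 0.3122]
tool_rot: [-0.0, 0.713, 0.701, 0.0]
contact_force: [-0.4, -0.5, -1.1]
gripper_width: 0.196
grasp_force: 45.5
```

{"name": "servo_tool", "arguments": {"motion": [[[0, 0.15, 0, 0, 0.1], [0, 0.3, -0.02, 0, 0.2], [0, 0.4, -0.02, 0, 0.2], [0, 0.4, -0.02, 0, 0.2], [0, 0.4, -0.02, 0, 0.2], [0, 0.3, 0, 0, 0.14], [0, 0.15, 0, 0, 0], [0, 0, 0, 0, 0], [0, 0, 0, 0, 0], [0, 0, 0, 0, 0]]]}}

```text
t: 6.35
eef_pos: [0.5429, 0.005, 0.3123]
tool_rot: [-0.0, 0.668, 0.744, -0.0]
contact_force: [-0.3, -0.4, -0.7]
gripper_width: 0.194
grasp_force: 45.5
```

Run:
```python
from m import *
o=bot.get_obs(); print(o["t"],o["eef_pos"].round(4),o["tool_rot"].round(4),o["contact_force"].round(2),o["torque"].round(3))
for n in ("wrist","scene","side"):
    c,im,d=cam(n); print(n); save(n+"3",im)
    rep(c,im,d)
    P,u,v=pts(c,d,np.ones(d.shape,bool)); hsv=cv2.cvtColor(im,cv2.COLOR_RGB2HSV)[v,u].astype(int)
    m=(abs(P[:,2]-.250)<.003)&(P[:,1]<-.055)&(P[:,1]>-.33)&(abs(P[:,0]-.5645+.106*(P[:,1]+.187))<.012)
    if m.sum()>20:
        Q=P[m]; k=np.polyfit(Q[:,1],Q[:,0],1); print("railfit n",m.sum(),"slope",k[0].round(4),"x@-.187",np.polyval(k,-.187).round(4),"x@-.05",np.polyval(k,-.05).round(4))
    a=(abs(P[:,0]-o["eef_pos"][0])<.04)&(abs(P[:,1]-o["eef_pos"][1])<.05)&(P[:,2]>.03)&(P[:,2]<.34)&(hsv[:,0]<20)&(hsv[:,1]>90)
    for lo,hi in((.05,.1),(.1,.19),(.2,.265),(.265,.34)):
        Q=P[a&(P[:,2]>lo)&(P[:,2]<hi)]
        if len(Q)>5: print("spatula z",lo,len(Q),np.percentile(Q,[3,50,97],axis=0).round(4).tolist())
```

```text
6.35 [0.5429 0.005  0.3123] [-1.000e-04  6.684e-01  7.438e-01 -0.000e+00] [-0.32 -0.35 -0.7 ] [-0.014  0.015 -0.003]
wrist
red 142 [140.9 106.1] med [0.4628 0.0688 0.2643] min [0.459 0.065 0.262] max [0.467 0.072 0.267] ray [0.46   0.0684 0.257 ]
red 38 [255.6 275.9] med [ 0.5502 -0.0485  0.2643] min [ 0.547 -0.051  0.264] max [ 0.553 -0.047  0.266] ray [ 0.5508 -0.0534  0.257 ]
railfit n 429 slope -0.1022 x@-.187 0.5641 x@-.05 0.5501
spatula z 0.1 115 [[0.5398, 0.0078, 0.1377], [0.5429, 0.0128, 0.1394], [0.5468, 0.0308, 0.1713]]
spatula z 0.2 483 [[0.5325, -0.0077, 0.2025], [0.5407, 0.0075, 0.2043], [0.549, 0.015, 0.2613]]
spatula z 0.265 2363 [[0.5342, -0.0034, 0.2769], [0.5429, 0.0114, 0.3243], [0.5514, 0.015, 0.3299]]
scene
red 7 [165.6 131.3] med [ 0.5809 -0.3216  0.2639] min [ 0.579 -0.325  0.258] max [ 0.582 -0.319  0.267] ray [ 0.5767 -0.3277  0.257 ]
red 9 [313.7 177.4] med [0.4643 0.0697 0.2641] min [0.46  0.066 0.258] max [0.466 0.073 0.266] ray [0.4581 0.0677 0.257 ]
red 6 [420.2 241.8] med [0.4687 0.3498 0.2637] min [0.465 0.348 0.263] max [0.471 0.351 0.265] ray [0.4632
[... 742 characters left out ...]
6.3] med [ 0.577  -0.3275  0.2616] min [ 0.575 -0.331  0.252] max [ 0.584 -0.322  0.266] ray [ 0.5807 -0.3252  0.257 ]
blue 2602 [67.4 81.5] med [ 0.624   1.2109 -0.0567] min [ 0.507  1.191 -0.21 ] max [0.759 1.334 0.054] ray [0.4315 0.6855 0.257 ]
railfit n 253 slope -0.0996 x@-.187 0.5639 x@-.05 0.5502
spatula z 0.05 97 [[0.5401, -0.0255, 0.0694], [0.5429, -0.0012, 0.0837], [0.5477, 0.027, 0.0997]]
spatula z 0.1 171 [[0.5386, -0.025, 0.1015], [0.5429, -0.0022, 0.1276], [0.5477, 0.0236, 0.1824]]
spatula z 0.2 128 [[0.5319, -0.0113, 0.201], [0.5347, -0.0019, 0.2326], [0.5503, 0.0123, 0.2633]]
spatula z 0.265 146 [[0.5326, -0.0098, 0.2664], [0.5399, -0.0054, 0.2932], [0.5532, 0.0071, 0.3296]]
```

Refined fit for rail_to: x = 0.5642 - 0.1015(y + 0.187). The tool is 1.8 mm off that line in x, so I'll align it, then go over the stop to 55 mm from the notch, which is 72 mm from the stand origin.

{"name": "servo_tool", "arguments": {"motion": [[[0, 0.045, 0, 0, -0.04], [0, 0, 0, 0, 0], [0, 0.02, -0.2, 0, 0], [0, 0.04, -0.4, 0, 0], [0, 0.06, -0.6, 0, 0], [0, 0.06, -0.6, 0, 0], [0, 0.06, -0.6, 0, 0], [0, 0.05, -0.5, 0, 0], [0, 0.035, -0.325, 0, 0], [0, 0.02, -0.2, 0, 0], [0, 0, 0, 0, 0], [0, 0, 0, 0, 0], [0, 0, 0, 0, 0]]]}}

```text
t: 7.8
eef_pos: [0.5591, -0.1307, 0.3122]
tool_rot: [-0.0, 0.669, 0.743, 0.0]
contact_force: [-1.1, -0.1, -1.0]
gripper_width: 0.195
grasp_force: 45.5
```

Run:
```python
from m import *
o=bot.get_obs(); print(o["t"],o["eef_pos"].round(4),o["tool_rot"].round(4),o["contact_force"].round(2),o["torque"].round(3), "line x",.5642-.1015*(o["eef_pos"][1]+.187))
c,im,d=cam("side"); save("side4",cv2.resize(im[80:280,180:360],None,fx=3,fy=3,interpolation=cv2.INTER_CUBIC))
```

```text
7.8 [ 0.5591 -0.1307  0.3122] [-2.000e-04  6.694e-01  7.429e-01  2.000e-04] [-1.11 -0.14 -0.97] [ 0.007 -0.015 -0.009] line x 0.5584866517227899
```

View pics/side4.png

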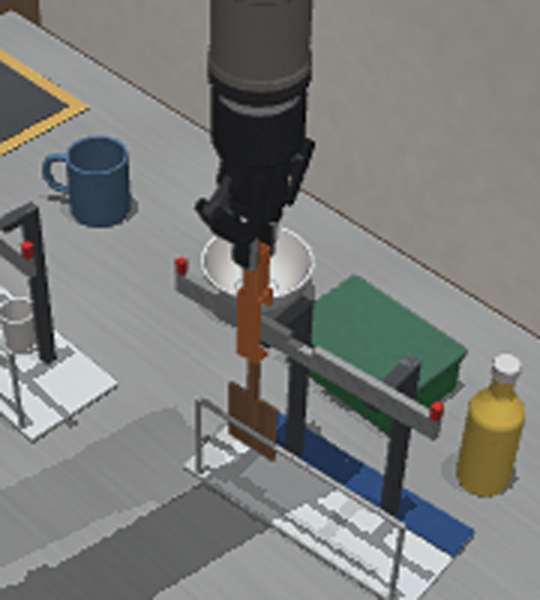

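The carrier at crop (250,300) is astride rail_to and still raised; the notch shows at crop (302,352). I'll lower it most of the way.

{"name": "servo_tool", "arguments": {"motion": [[[0, 0, 0, -0.1, 0], [0, 0, 0, -0.2, 0], [0, 0, 0, -0.15, 0], [0, 0, 0, -0.05, 0], [0, 0, 0, -0.025, 0], [0, 0, 0, 0, 0], [0, 0, 0, 0, 0]]]}}

```text
t: 8.55
eef_pos: [0.5592, -0.1321, 0.2914]
tool_rot: [0.0, 0.67, 0.742, 0.0]
contact_force: [-0.2, -0.8, -0.3]
gripper_width: 0.191
grasp_force: 45.4
```

{"name": "servo_tool", "arguments": {"motion": [[[0, 0, 0, -0.02, 0], [0, 0, 0, -0.02, 0], [0, 0, 0, 0, 0], [0, 0, 0, 0, 0]]]}}

```text
t: 8.95
eef_pos: [0.559, -0.1321, 0.2896]
tool_rot: [0.0, 0.67, 0.742, 0.0]
contact_force: [-0.9, 0.8, -1.6]
gripper_width: 0.194
grasp_force: 45.4
```

{"name": "servo_tool", "arguments": {"motion": [[[0, 0, 0, -0.015, 0], [0, 0, 0, 0, 0], [0, 0, 0, 0, 0]]]}}

```text
t: 9.25
eef_pos: [0.559, -0.132, 0.289]
tool_rot: [-0.0, 0.67, 0.742, 0.0]
contact_force: [0.3, -1.0, -1.2]
gripper_width: 0.198
grasp_force: 45.4
```

{"name": "servo_tool", "arguments": {"motion": [[[0, 0, 0, -0.015, 0], [0, 0, 0, 0, 0], [0, 0, 0, 0, 0]]]}}

```text
t: 9.55
eef_pos: [0.5591, -0.1321, 0.2885]
tool_rot: [0.0, 0.67, 0.742, 0.0]
contact_force: [-0.2, 0.5, 0.6]
gripper_width: 0.195
grasp_force: 45.5
```

{"name": "servo_tool", "arguments": {"motion": [[[0, 0, 0, -0.01, 0], [0, 0, 0, 0, 0], [0, 0, 0, 0, 0]]]}}

```text
t: 9.85
eef_pos: [0.5592, -0.1321, 0.2885]
tool_rot: [0.0, 0.67, 0.742, 0.0]
contact_force: [-0.9, 0.2, 3.5]
gripper_width: 0.194
grasp_force: 46.1
```

Contact made at a light 4 N or so. Now I'll slide towards the notch.

{"name": "servo_tool", "arguments": {"motion": [[[0, 0.005, -0.05, 0, 0], [0, 0.01, -0.1, 0, 0], [0, 0.01, -0.1, 0, 0], [0, 0.01, -0.1, 0, 0], [0, 0.01, -0.1, 0, 0], [0, 0, 0, 0, 0]]]}}

```text
t: 10.45
eef_pos: [0.5614, -0.1505, 0.2884]
tool_rot: [0.001, 0.67, 0.742, 0.0]
contact_force: [0.2, 2.5, 5.7]
gripper_width: 0.192
grasp_force: 46.3
```

{"name": "servo_tool", "arguments": {"motion": [[[0, 0.01, -0.1, 0, 0], [0, 0.01, -0.1, 0, 0], [0, 0.01, -0.1, 0, 0], [0, 0.01, -0.1, 0, 0], [0, 0.01, -0.1, 0, 0], [0, 0.01, -0.1, 0, 0], [0, 0, 0, 0, 0]]]}}

```text
t: 11.15
eef_pos: [0.5637, -0.1743, 0.2884]
tool_rot: [0.0, 0.67, 0.742, 0.0]
contact_force: [-0.2, 2.1, 5.8]
gripper_width: 0.199
grasp_force: 46.2
```

{"name": "servo_tool", "arguments": {"motion": [[[0, 0.003, -0.05, 0, 0], [0, 0.003, -0.05, 0, 0], [0, 0.002, -0.05, 0, 0], [0, 0.002, -0.05, 0, 0], [0, 0, 0, 0, 0]]]}}

```text
t: 11.65
eef_pos: [0.5631, -0.1831, 0.2874]
tool_rot: [0.0, 0.67, 0.742, -0.001]
contact_force: [-0.3, 0.0, -1.7]
gripper_width: 0.201
grasp_force: 45.5
```

{"name": "servo_tool", "arguments": {"motion": [[[0, 0.002, -0.025, 0, 0], [0, 0, 0, 0, 0]]]}}

```text
t: 11.85
eef_pos: [0.563, -0.1838, 0.2872]
tool_rot: [-0.0, 0.67, 0.742, -0.001]
contact_force: [-0.8, 1.1, -0.5]
gripper_width: 0.195
grasp_force: 45.5
```

{"name": "servo_tool", "arguments": {"motion": [[[0, 0.002, -0.025, 0, 0], [0, 0, 0, 0, 0]]]}}

```text
t: 12.05
eef_pos: [0.5636, -0.1844, 0.2878]
tool_rot: [-0.0, 0.67, 0.742, -0.0]
contact_force: [0.4, -0.8, -0.4]
gripper_width: 0.197
grasp_force: 45.5
```

{"name": "servo_tool", "arguments": {"motion": [[[0, 0.002, -0.025, 0, 0], [0, 0, 0, 0, 0]]]}}

```text
t: 12.25
eef_pos: [0.5638, -0.1852, 0.288]
tool_rot: [0.0, 0.67, 0.742, -0.0]
contact_force: [-1.0, 0.1, -1.2]
gripper_width: 0.194
grasp_force: 45.5
```

The upward force fell away at y ≈ -0.183, so the carrier is over the notch. Next I'll lower it in small steps.

{"name": "servo_tool", "arguments": {"motion": [[[0, 0, 0, -0.02, 0], [0, 0, 0, -0.02, 0], [0, 0, 0, -0.02, 0], [0, 0, 0, 0, 0]]]}}

```text
t: 12.65
eef_pos: [0.5638, -0.185, 0.2854]
tool_rot: [-0.0, 0.67, 0.742, -0.0]
contact_force: [0.7, -0.3, -1.7]
gripper_width: 0.193
grasp_force: 45.5
```

{"name": "servo_tool", "arguments": {"motion": [[[0, 0, 0, -0.02, 0], [0, 0, 0, -0.02, 0], [0, 0, 0, 0, 0]]]}}

```text
t: 12.95
eef_pos: [0.5638, -0.185, 0.2839]
tool_rot: [-0.0, 0.67, 0.742, -0.0]
contact_force: [0.3, 0.0, -0.4]
gripper_width: 0.196
grasp_force: 45.5
```

{"name": "servo_tool", "arguments": {"motion": [[[0, 0, 0, -0.02, 0], [0, 0, 0, -0.02, 0], [0, 0, 0, 0, 0]]]}}

```text
t: 13.25
eef_pos: [0.5638, -0.185, 0.2823]
tool_rot: [-0.0, 0.67, 0.742, -0.0]
contact_force: [0.8, 0.0, -1.1]
gripper_width: 0.198
grasp_force: 45.5
```

It's sinking into the notch freely: 6 mm below the rail top, and home should be at TCP z ≈ 0.2805.

{"name": "servo_tool", "arguments": {"motion": [[[0, 0, 0, -0.02, 0], [0, 0, 0, -0.015, 0], [0, 0, 0, 0, 0], [0, 0, 0, 0, 0]]]}}

```text
t: 13.65
eef_pos: [0.5638, -0.1851, 0.281]
tool_rot: [0.0, 0.67, 0.742, -0.0]
contact_force: [-0.3, 0.8, -1.7]
gripper_width: 0.198
grasp_force: 45.5
```

{"name": "servo_tool", "arguments": {"motion": [[[0, 0, 0, -0.015, 0], [0, 0, 0, 0, 0], [0, 0, 0, 0, 0]]]}}

```text
t: 13.95
eef_pos: [0.5639, -0.1851, 0.2805]
tool_rot: [0.0, 0.67, 0.742, 0.0]
contact_force: [-1.5, -0.5, -0.2]
gripper_width: 0.197
grasp_force: 45.6
```

{"name": "servo_tool", "arguments": {"motion": [[[0, 0, 0, -0.01, 0], [0, 0, 0, 0, 0], [0, 0, 0, 0, 0]]]}}

```text
t: 14.25
eef_pos: [0.564, -0.1851, 0.2805]
tool_rot: [0.0, 0.67, 0.742, 0.0]
contact_force: [-1.2, -0.2, 3.3]
gripper_width: 0.199
grasp_force: 46.1
```

{"name": "servo_tool", "arguments": {"motion": [[[0.25, 0, 0, 0, 0], [0.35, 0, 0, 0, 0], [0.5, 0, 0, 0, 0], [0.6, 0, 0, 0, 0], [0.6, 0, 0, 0, 0], [0.6, 0, 0, 0, 0], [0.6, 0, 0, 0, 0]]], "newtons": 20}}

```text
t: 14.95
eef_pos: [0.5638, -0.185, 0.28]
tool_rot: [0.0, 0.67, 0.742, 0.0]
contact_force: [-0.2, -1.1, 0.2]
gripper_width: 0.598
grasp_force: 0.0
```

Run:
```python
from m import *
o=bot.get_obs(); print(o["t"],o["eef_pos"].round(4),o["contact_force"].round(2),o["gripper_width"])
for n in("wrist","side"):
    c,im,d=cam(n)
    P,u,v=pts(c,d,np.ones(d.shape,bool)); h=cv2.cvtColor(im,cv2.COLOR_RGB2HSV)[v,u].astype(int)
    a=(abs(P[:,0]-.564)<.03)&(abs(P[:,1]+.186)<.04)&(P[:,2]<.31)&(h[:,0]<20)&(h[:,1]>100)
    for lo,hi in((.03,.1),(.1,.16),(.25,.31)):
        Q=P[a&(P[:,2]>lo)&(P[:,2]<hi)]
        if len(Q)>5: print(n,lo,len(Q),np.percentile(Q,[3,50,98],axis=0).round(4).tolist())
```

```text
14.95 [ 0.5638 -0.185   0.28  ] [-0.18 -1.07  0.21] 0.5984844904247966
wrist 0.25 2024 [[0.5558, -0.1939, 0.2542], [0.5637, -0.1791, 0.2961], [0.572, -0.1772, 0.2982]]
side 0.03 158 [[0.5619, -0.2153, 0.0366], [0.5656, -0.1917, 0.06], [0.5705, -0.1646, 0.0978]]
side 0.1 79 [[0.5603, -0.2143, 0.1015], [0.5639, -0.1914, 0.109], [0.5704, -0.164, 0.1541]]
side 0.25 130 [[0.5548, -0.1991, 0.2513], [0.5598, -0.1942, 0.2791], [0.5734, -0.1824, 0.3002]]
```

The post top is at 0.297, so the origin is at 0.242: home. I'll retreat straight up.

{"name": "servo_tool", "arguments": {"motion": [[[0.6, 0, 0, 0.2, 0], [0.6, 0, 0, 0.5, 0], [0.6, 0, 0, 0.8, 0], [0.6, 0, 0, 0.8, 0], [0.6, 0, 0, 0.7, 0], [0.6, 0, 0, 0.5, 0], [0.6, 0, 0, 0, 0], [0.6, 0, 0, 0, 0], [0.6, 0, 0, 0, 0], [0.6, 0, 0, 0, 0], [0.6, 0, 0, 0, 0]]]}}

```text
t: 16.15
eef_pos: [0.5636, -0.1849, 0.4191]
tool_rot: [-0.001, 0.67, 0.742, -0.0]
contact_force: [-0.3, 0.4, 0.5]
gripper_width: 0.604
grasp_force: 0.0
```

Run:
```python
from m import *
o=bot.get_obs(); print(o["t"],o["eef_pos"].round(4),o["contact_force"].round(2))
c,im,d=cam("side"); save("side6",cv2.resize(im[80:280,100:360],None,fx=3,fy=3,interpolation=cv2.INTER_CUBIC))
P,u,v=pts(c,d,np.ones(d.shape,bool)); h=cv2.cvtColor(im,cv2.COLOR_RGB2HSV)[v,u].astype(int)
a=(abs(P[:,0]-.564)<.03)&(abs(P[:,1]+.186)<.04)&(P[:,2]<.31)&(h[:,0]<20)&(h[:,1]>100)
for lo,hi in((.03,.1),(.1,.16),(.25,.31)):
    Q=P[a&(P[:,2]>lo)&(P[:,2]<hi)]; print(lo,len(Q),np.percentile(Q,[3,50,98],axis=0).round(4).tolist())
```

```text
16.15 [ 0.5636 -0.1849  0.4191] [-0.27  0.44  0.52]
0.03 170 [[0.5587, -0.2163, 0.0377], [0.5629, -0.1916, 0.0624], [0.5674, -0.166, 0.0928]]
0.1 87 [[0.5589, -0.2148, 0.102], [0.5625, -0.192, 0.112], [0.5676, -0.164, 0.1573]]
0.25 144 [[0.5544, -0.1984, 0.2525], [0.5586, -0.1927, 0.2807], [0.5733, -0.1807, 0.3001]]
```

View pics/side6.png

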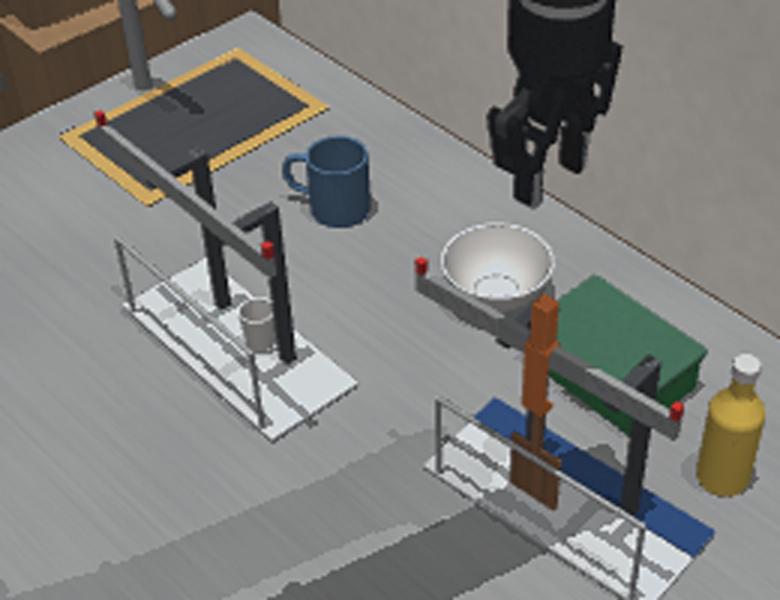

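The spatula hangs upright in the notch (carrier at crop (542,335), blade at (535,470)). The gripper is clear above it, and nothing else in view (egg cup, mug, bowl, lunchbox, soap) has moved.

```bash
python3 -c "
from station import bot
print(bot.hand_in())"
```

```text
the job is handed in; nothing more can be done
None
```

The spatula hangs upright and fully home in the blue-strip rail's notch, the gripper is clear of it, and the job was handed in at about 16 s; the highest contact force reported was about 6 N.

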